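# Reset the tripped breaker behind the charger's push-latch hatch

### The arm

A 6-joint arm with a two-finger parallel gripper is mounted at the origin on the work surface. World frame = base frame: x ahead of the robot, y to its left, z up, the work surface at z = 0. Lengths are in m, angles in rad, forces in N, time in s.
With the tool pointing down it reaches from about 0.25 to 0.725 m from the base axis. Payload 4 kg.
Tool frame: the origin (TCP) lies on the centre line of the jaws, within the pads' length; the fingertips stand 22 mm ahead of it and the grasp point (between the pads) lies 3 mm ahead of it; z points along the fingers, y is the line along which they close (so a half turn about z gives the same grasp; the last joint's range is limited). The gripper opens to 85 mm and grips with 20 to 120 N. Pads are 22 mm wide; open, the fingers measure 114 mm over their backs; the gripper's body (76 mm by 85 mm) begins 54 mm behind the grasp point. The pads swing forward as they close: fully open they stand 13 mm farther back than shut.
Start: joints at [0, 0.241, 0.005, 1.335, 0, 1.571], TCP at [0.5, -0, 0.253] pointing down, gripper open.
Joint ranges: [-2.72, 2.72], [-1.05, 1.87], [-1.09, 1.28], [-1.99, 2.15], [-1.42, 1.44], [-3.14, 3.14]. Speed limits (rad/s): [2.79, 2.79, 3.14, 3.14, 3.14, 3.14].

### API

Orientations are given as a unit quaternion [x, y, z, w].
In Python, from rig import arm gives the robot as it stands.
- The arm moves only by the shell command python3 -m jog 'ROWS'. ROWS is JSON, one flat list of numbers, 5 for each row, row after row: the finger opening in mm, from 0 to 85.4, then the shift along the world's x, y, z in mm, then the turn about the world's z in degrees. A call has 1 to 8 rows; each row shifts and turns the commanded pose from where the row before left it; what a row does not reach is not made up. A row lasts 1/8 s, in which the tool goes at most 62.5 mm and 10.7 degrees, less where a joint would pass 70% of its speed; a pose out of reach is approached as far as the arm can. A call with a gripper value outside its range is refused whole. The fingers move at their own pace and stop on an object; the grip force is fixed at half the most. Time passes only in rows, so rows that do not move let the fingers close. It gives the time, the measured TCP pose, the force, the opening and the grip force at its end, in the units of the state.
- arm.read_state(): the state, without advancing time (a new reading comes with each control period).
- arm.grab_frame(name): name is "scene" or "side" or "wrist"; returns the picture (420x560x3 uint8, blue, green, red); there is no depth.
- arm.camera_params(name): a dict with "fx", "fy", "cx", "cy" (pixels), "extrinsics" (4x4, takes a point from world to camera coordinates); the wrist camera has in their place "T_tool_cam" (4x4, takes a point from camera to tool coordinates, whose origin is the TCP and whose axes are the flange's). Camera axes: x right, y up, looking along -z (the intrinsics and any distortion apply to the point x, -y, -z); pixel columns grow to the right and rows downward; lengths in m; the calibration is good to about 2 mm. A picture is of the moment at which its call begins: read the wrist's pose just before it. camera_params takes no time and is no camera call.
- arm.close_job(): hands the job in; it is judged then, once.
Trained networks look in the newest picture that a camera, given by its name, has taken for a name from the list of things; names that differ only in an ending like _2 or _b are one class to them, and where a whole thing is asked for, a point or a joint stands for the part that bears it (a point fixed in the world has none). Each returns a list of dicts, best first, with "conf" (0 to 1); they miss things now and then, are a little off and sometimes report something else, mostly with a low value. They report only what shows in the picture. A call takes as long as a camera call.
- arm.outline_of(camera, thing): "pixels" (420x560 bool, what is visible of it).
- arm.place_of(camera, thing): "location" ([x, y, z] in m, in world coordinates, good to about 4 mm: a listed point, or the origin of a listed thing).
The state is a dict: "clock": time; "q": joint angles; "joint_velocities": joint speeds; "tau": joint torques, N m; "ee_pos": TCP position; "eef_rot": TCP orientation; "wrist_force": force on the tool from outside, world axes, zero at the start; "ft_torque": the same for the moment, N m; "gripper_width": finger opening in m; "gripper_force": force on a finger pad.
Only numpy, scipy, OpenCV 4.12 (cv2) and the standard library are available. Lean on these libraries where they do the work, as an engineer would, in place of code of your own. Each camera call takes 0.05 s, during which the arm holds its last target. There are 200 camera calls.

### The job

The bench battery charger has tripped: press the ribbed pad of the closed breaker hatch on its top once with a fingertip, gently, take the finger away and see that the hatch swings up and stays open. Then press the breaker's reset button inside fully home and leave the hatch standing open without ever pushing it back. Nothing is to be grasped or lifted, and the tools and cans about the charger stay where they are.

Things in the scene. Friction and masses are not known exactly. Their poses are not given: they have to be found in the camera images.
- charger: Bench battery charger, a green steel box 220 deep (x) x 300 wide (y), standing fast, its flat top panel 125 above the bench (screw heads 1 mm). Origin: centre of its underside, on the bench; x points to its back, y to its left, z up. The hatch covers a well in the middle of the top, 88 (x) x 95 (y: -52 to 43). Carrying handles stick out 27 at both ends (y), 95 high at most.
- hatch (a joint): Angle of the breaker hatch, a black cover 100 (x) x 102 (y) x 4 thick, hinged along its left (+y) edge; shut, its top is 139 above the bench, 14 over the panel. About 0 = shut, latched; negative = pressed in (stop -0.058); positive = open, free edge up. A damped spring swings it open within 2 s to its stop at 1.95, past upright, where it stays. Friction is low: a push would shut it again.
- hatch_pad (a point): Hatch's top face, middle of its ribbed push pad (36 x 22), near the free right edge; shut: charger x 0, y -33, z 139. Moves with the hatch; z = its outward normal. Push-push latch below it: push down 3.5 mm or more (stop at 4.6; about 3 N), then let the finger rise: the hatch is freed and follows the finger up with 1 to 2 N. Held down it does not open; shut to the stop again it latches again.
- hatch_hinge (a point): Point on the hatch's hinge axis at mid-width: charger x = 0, y = 47, z = 133; the axis runs along the charger's x. While opening, the hatch's free edge sweeps an arc of radius 100 about it; open, it leans 37 to the left of the hinge and is 93 high over it.
- reset_button (a joint): Travel of the breaker's reset button in m, straight down: 0 = tripped (out), stop at 0.006. It needs 4 to 5 N, snaps past a catch at about half way and then stays in, resting at about 0.0047; a part press springs back out.
- reset_top (a point): Top centre of the reset button, a white cap 16 in diameter in a 23 mm steel collar, in the well under the hatch: charger x = -20, y = 8; tripped z = 129 (4 over the panel), home about 124, collar top 119. Rims of the well are 24 away towards -x, 35 to the left, 60 to the right. The latch housing (x -11 to 11, y -43 to -25) and two fuse caps in the well stay 2 mm or more below the panel.
- socket: Steel wrench socket, a ring 28 in diameter, 38 high, standing loose on the charger's top to the right of the hatch. Origin: centre of its underside.
- oiler: Black pump oil can, 76 in diameter, 138 high with its thin spout, which reaches 78 from its axis along its x; its trigger reaches 55 the other way. Loose on the bench beside the charger. Origin: centre of its underside.
- spray_can: White spray can with a black cap, 65 in diameter, 186 high, loose on the bench beside the charger. Origin: centre of its underside.
- wrench: Steel wrench 190 long, 8 thick, lying on the bench behind the charger. Origin: its middle, underside; x along it.

How it is judged:
By the outcome, as a careful person would: the job done as asked, in the order asked, and still so for the second after the job is handed in, with the robot touching nothing.
It also fails if it takes over 38 s, if anything falls off the work surface, if the arm or the gripper's body presses on something with over 40 N, if the wrist force passes 120 N, or if a joint passes its speed limit or range.

## Working session

There is one attempt and no reset: what is moved stays moved. The work goes in short steps, Python scripts to look and compute and a shell command to move; the robot and the scene stay as the last step left them, time stands still between calls to the robot, and variables do not carry over. Pictures are saved under pics/ and viewed, at most 10 in all, crops included, and the job is handed in when it is done.

```bash
mkdir -p pics
python3 - <<'E'
from rig import arm
import cv2,numpy as np
fs=[]
for c in("scene","side"):
    f=arm.grab_frame(c);fs.append(f)
    for t in("charger","hatch_pad","hatch_hinge","reset_top","socket","oiler","spray_can","wrench"):
        try:
            r=arm.place_of(c,t)
            print(c,t,[(np.round(d["location"],3).tolist(),round(d["conf"],2)) for d in r[:2]])
        except Exception as e: print(c,t,e)
im=np.hstack(fs);cv2.imwrite("pics/a.png",cv2.resize(im,(800,300),interpolation=cv2.INTER_AREA))
cv2.imwrite("pics/s.png",fs[0])
s=arm.read_state();print(s)
E
```

```text
scene charger [([0.567, -0.057, -0.002], 0.66)]
scene hatch_pad [([0.554, -0.087, 0.137], 0.86)]
scene hatch_hinge [([0.584, -0.011, 0.134], 0.82)]
scene reset_top []
scene socket [([0.572, -0.179, 0.128], 0.59)]
scene oiler [([0.496, -0.332, 0.002], 0.82)]
scene spray_can [([0.583, -0.013, 0.13], 0.72), ([0.628, 0.185, -0.002], 0.66)]
scene wrench [([0.754, -0.056, 0.002], 0.61)]
side charger [([0.565, -0.054, -0.005], 0.74)]
side hatch_pad [([0.558, -0.09, 0.138], 0.77)]
side hatch_hinge [([0.578, -0.008, 0.13], 0.72), ([0.574, -0.18, 0.128], 0.45)]
side reset_top []
side socket [([0.572, -0.176, 0.126], 0.45)]
side oiler [([0.496, -0.328, 0.001], 0.49), ([0.575, -0.007, 0.134], 0.44)]
side spray_can [([0.633, 0.188, -0.002], 0.96)]
side wrench [([0.75, -0.052, -0.002], 0.42)]
{'clock': 0.9, 'q': array([-2.54832232e-06,  2.40565236e-01,  4.96620771e-03,  1.33521518e+00,
       -1.29998700e-05,  1.57082442e+00]), 'joint_velocities': array([-0.00142543,  0.0006713 , -0.00017293,  0.00161607, -0.00025375,
       -0.00017697]), 'tau': array([-5.83510391e-04, -3.72195983e+01,  2.52693808e+01,  9.75013209e-04,
       -5.12508137e-06, -3.32126092e-06]), 'ee_pos': array([ 4.99977536e-01, -4.93356733e-06,  2.53310922e-01]), 'eef_rot': array([ 7.07117613e-01,  7.07095949e-01, -1.09165778e-05, -1.72412015e-06]), 'wrist_force': array([0.3429715 , 0.00939014, 0.14465409]), 'ft_torque': array([-0.03667099, -0.02402753,  0.0515465 ]), 'gripper_force': 0.0, 'gripper_width': 0.08565469560416915}
```

View pics/a.png

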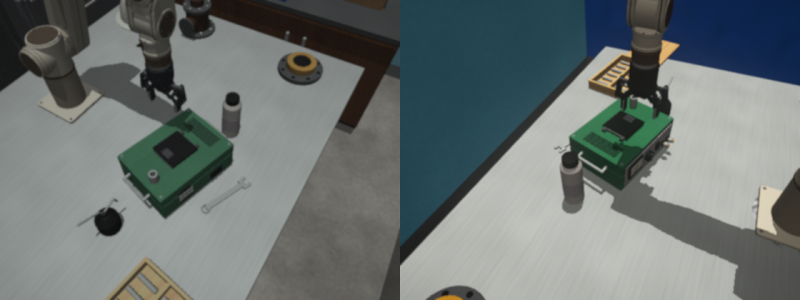

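```bash
python3 -m jog '[0,19,-30,0,-6, 0,19,-30,0,-6, 0,18,-28,0,-5.5, 0,0,0,0,0, 0,0,0,0,0, 0,0,0,0,0]'
cat > h.py <<'E'
from rig import arm
import cv2,numpy as np
def show(n,s=1):
    pass
E
python3 - <<'E'
from rig import arm
import cv2,numpy as np
s=arm.read_state()
f=arm.grab_frame("wrist");cv2.imwrite("pics/w.png",f)
for t in("charger","hatch_pad","hatch_hinge","socket"):
    print(t,[(np.round(d["location"],4).tolist(),round(d["conf"],2)) for d in arm.place_of("wrist",t)[:2]])
print(s["ee_pos"],s["gripper_width"],s["clock"],arm.camera_params("wrist"))
E
```

```text
clock: 1.65
ee_pos: [0.5556, -0.0872, 0.2534]
eef_rot: [0.806, 0.592, -0.0, -0.0]
wrist_force: [-0.0, 0.8, 0.3]
gripper_width: 0.0002
gripper_force: 0.0
charger [([0.5692, -0.0551, -0.0015], 0.74)]
hatch_pad [([0.5618, -0.0864, 0.1386], 0.71), ([0.4975, -0.3311, 0.0014], 0.52)]
hatch_hinge [([0.581, -0.0125, 0.1334], 0.7), ([0.4964, -0.3295, 0.0011], 0.24)]
socket [([0.5728, -0.1811, 0.1232], 0.8), ([0.7509, -0.0584, -0.0016], 0.52)]
[ 0.55556803 -0.08719731  0.25340662] 0.00017397669073833283 1.65 {'fx': 299.9806427496382, 'fy': 299.9806427496382, 'cx': 279.98400881386857, 'cy': 209.53559382173444, 'T_tool_cam': array([[ 9.28644807e-04,  9.56632143e-01,  2.91297238e-01,
         7.51959804e-02],
       [ 9.99999409e-01, -1.05294790e-03,  2.69963242e-04,
        -3.19105013e-04],
       [ 5.64976330e-04,  2.91296816e-01, -9.56632555e-01,
        -1.21821751e-01],
       [ 0.00000000e+00,  0.00000000e+00,  0.00000000e+00,
         1.00000000e+00]])}
```

View pics/w.png

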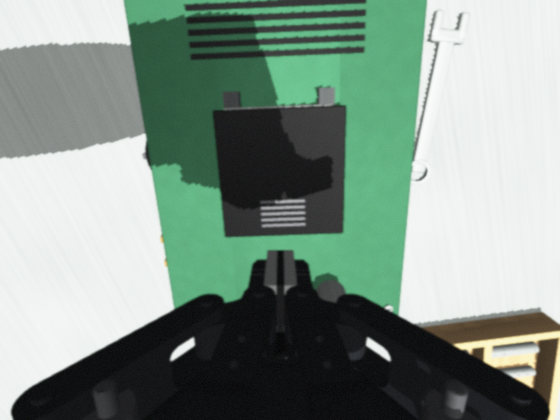

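Run:
```python
from rig import arm
import numpy as np
from scipy.spatial.transform import Rotation as R
from scipy.optimize import least_squares
s=arm.read_state();p=arm.camera_params("wrist");T=np.eye(4);T[:3,:3]=R.from_quat(s["eef_rot"]).as_matrix();T[:3,3]=s["ee_pos"]
C=T@p["T_tool_cam"]
def px(u,v,z):
    d=C[:3,:3]@[(u-p["cx"])/p["fx"],-(v-p["cy"])/p["fy"],-1];return C[:3,3]+d*(z-C[2,3])/d[2]
P=[px(*a,.139)[:2] for a in((226,237),(343,233),(345,106),(214,111),(284,213))]
L=np.array([(-50,-53),(50,-53),(50,49),(-50,49),(0,-33)])/1e3
rot=lambda a:np.array([[np.cos(a),-np.sin(a)],[np.sin(a),np.cos(a)]])
r=least_squares(lambda q:(L@rot(q[2]).T+q[:2]-P).ravel(),[.567,-.056,-.3])
q=r.x;print(np.round(P,4).tolist(),q,np.degrees(q[2]),np.round(r.fun*1e3,1))
for n,l in(("pad",(0,-.033)),("btn",(-.02,.008)),("hinge",(0,.047))):print(n,rot(q[2])@l+q[:2])
```

```text
[[0.5056, -0.0939], [0.601, -0.12], [0.6268, -0.0218], [0.5324, 0.004], [0.5588, -0.0882]] [ 0.56706859 -0.05603918 -0.26409605] -15.131589126187011 [-0.6 -0.3  0.5 -0.3  1.3  0.  -0.8  0.3 -0.3  0.3]
pad [ 0.55845438 -0.08789503]
btn [ 0.54985031 -0.04309581]
hinge [ 0.57933732 -0.01066872]
```

```bash
python3 -m jog '[0,3,-1,-30,2, 0,0,0,-30,0, 0,0,0,-20,0, 0,0,0,-5,0, 0,0,0,0,0]'; python3 -m jog '[0,0,0,-2,0, 0,0,0,-2,0, 0,0,0,0,0]'
```

```text
clock: 2.52
ee_pos: [0.5591, -0.0889, 0.1686]
eef_rot: [0.796, 0.605, 0.0, 0.0]
wrist_force: [0.6, -0.8, 0.3]
gripper_width: -0.0002
gripper_force: 0.0
clock: 2.9
ee_pos: [0.5591, -0.089, 0.1646]
eef_rot: [0.796, 0.605, 0.0, 0.0]
wrist_force: [0.8, 0.3, 0.2]
gripper_width: 0.0001
gripper_force: 0.0
```

```bash
python3 -m jog '[0,0,0,-2,0, 0,0,0,0,0]'; python3 -m jog '[0,0,0,-1.5,0, 0,0,0,0,0]';python3 -m jog '[0,0,0,-1,0, 0,0,0,0,0]'
```

```text
clock: 3.15
ee_pos: [0.5589, -0.089, 0.1621]
eef_rot: [0.796, 0.605, -0.0, -0.0]
wrist_force: [1.3, 0.1, 0.1]
gripper_width: -0.0002
gripper_force: 0.0
clock: 3.4
ee_pos: [0.5591, -0.0891, 0.161]
eef_rot: [0.796, 0.605, 0.0, 0.0]
wrist_force: [-0.0, -0.7, 1.1]
gripper_width: -0.0004
gripper_force: 0.9
clock: 3.65
ee_pos: [0.5591, -0.0891, 0.1599]
eef_rot: [0.796, 0.605, 0.0, 0.0]
wrist_force: [-0.5, -0.7, 2.6]
gripper_width: -0.0002
gripper_force: 1.0
```

```bash
python3 -m jog '[0,0,0,-1.5,0, 0,0,0,0,0]'; python3 -m jog '[0,0,0,-1,0, 0,0,0,0,0]'
```

```text
clock: 3.9
ee_pos: [0.5591, -0.0892, 0.1583]
eef_rot: [0.796, 0.605, -0.0, 0.0]
wrist_force: [-0.6, -0.4, 1.4]
gripper_width: -0.0001
gripper_force: 1.1
clock: 4.15
ee_pos: [0.5591, -0.0892, 0.1573]
eef_rot: [0.796, 0.605, -0.0, 0.0]
wrist_force: [-0.5, -1.8, 1.6]
gripper_width: -0.0003
gripper_force: 1.1
```

```bash
python3 -m jog '[0,0,0,-0.7,0, 0,0,0,0,0]'
```

```text
clock: 4.4
ee_pos: [0.559, -0.0892, 0.1567]
eef_rot: [0.796, 0.605, -0.0, 0.0]
wrist_force: [-0.9, -1.7, 2.9]
gripper_width: -0.0001
gripper_force: 1.6
```

```bash
python3 -m jog '[0,0,0,25,0, 0,0,0,50,0, 0,0,0,50,0, 0,0,-20,40,0, 0,0,-20,10,0, 0,0,0,0,0, 0,0,0,0,0, 0,0,0,0,0]'; python3 -m jog '[0,0,0,0,0, 0,0,0,0,0, 0,0,0,0,0, 0,0,0,0,0, 0,0,0,0,0, 0,0,0,0,0, 0,0,0,0,0, 0,0,0,0,0]';  python3 - <<'E'
from rig import arm
import cv2,numpy as np
s=arm.read_state();print(s["ee_pos"])
a=arm.grab_frame("scene");b=arm.grab_frame("wrist")
for c in("scene","wrist"):
  for t in("hatch_pad","hatch_hinge","reset_top"):
    print(c,t,[(np.round(d["location"],4).tolist(),round(d["conf"],2)) for d in arm.place_of(c,t)[:2]])
cv2.imwrite("pics/o.png",cv2.resize(np.hstack([cv2.resize(a[130:340,130:410],(560,420)),b]),(800,300)))
E
```

```text
clock: 5.4
ee_pos: [0.5586, -0.1281, 0.3303]
eef_rot: [0.796, 0.606, -0.001, -0.001]
wrist_force: [-0.6, 0.7, -0.4]
gripper_width: -0.0001
gripper_force: 0.0
clock: 6.4
ee_pos: [0.559, -0.129, 0.3316]
eef_rot: [0.796, 0.605, -0.0, 0.0]
wrist_force: [-1.1, -0.4, 0.3]
gripper_width: 0.0003
gripper_force: 0.0
[ 0.55899678 -0.12900366  0.33161635]
scene hatch_pad [([0.5722, -0.177, 0.1279], 0.73), ([0.5836, 0.0259, 0.2031], 0.6)]
scene hatch_hinge [([0.5817, -0.0143, 0.133], 0.9)]
scene reset_top [([0.5702, -0.0562, -0.0029], 0.61), ([0.5492, -0.0453, 0.129], 0.52)]
wrist hatch_pad []
wrist hatch_hinge [([0.5836, -0.0148, 0.1304], 0.88), ([0.5491, -0.0473, 0.1301], 0.7)]
wrist reset_top [([0.5495, -0.0455, 0.1298], 0.66)]
```

View pics/o.png

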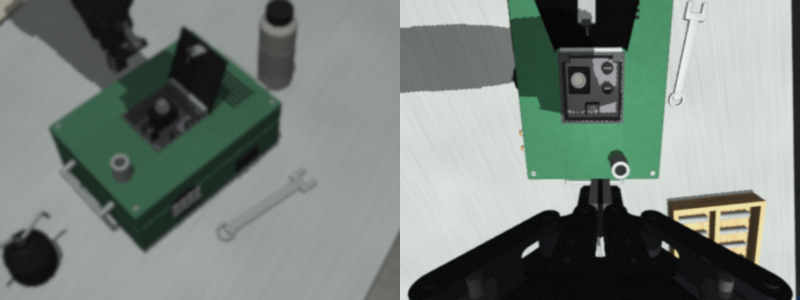

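The hatch stands open: pad measured at about 0.203 high, left of the hinge. The button is visible in the well near wrist pixel (248,112). The camera side of the gripper faces the open hatch, so I'll turn it half round before coming in.

```bash
python3 -c "
from rig import arm
print(arm.read_state()['q'])"; python3 -m jog '[0,0,0,0,10,0,0,0,0,10,0,0,0,0,10,0,0,0,0,10]'; python3 -c "
from rig import arm
print(arm.read_state()['q'])"
```

```text
[-2.26760347e-01  3.79026768e-01  3.98184846e-01  1.58999431e+00
  3.65382208e-05  1.61452501e+00]
clock: 7.3
ee_pos: [0.559, -0.129, 0.3316]
eef_rot: [0.539, 0.843, -0.0, 0.0]
wrist_force: [-0.5, 0.5, 0.0]
gripper_width: -0.0002
gripper_force: 0.0
[-2.26765046e-01  3.78982854e-01  3.98184927e-01  1.58998623e+00
 -5.77866549e-05  9.10656257e-01]
```

```bash
python3 -m jog '[0,0,0,0,10,0,0,0,0,10,0,0,0,0,10,0,0,0,0,10,0,0,0,0,10,0,0,0,0,10,0,0,0,0,10]'; python3 -m jog '[0,0,0,0,10,0,0,0,0,10,0,0,0,0,10,0,0,0,0,10,0,0,0,0,10,0,0,0,0,10,0,0,0,0,10,0,0,0,0,0]'
```

```text
clock: 8.18
ee_pos: [0.559, -0.129, 0.3316]
eef_rot: [-0.042, 0.999, 0.0, -0.0]
wrist_force: [-0.6, 1.0, 1.1]
gripper_width: 0.0003
gripper_force: 0.0
clock: 9.18
ee_pos: [0.559, -0.129, 0.3316]
eef_rot: [-0.604, 0.797, 0.0, -0.0]
wrist_force: [-0.1, -0.6, 0.4]
gripper_width: -0.0
gripper_force: 0.0
```

```bash
python3 -m jog '[0,-4,42,0,0, 0,-5.5,42.5,0,0, 0,0,0,-45,0, 0,0,0,-45,0, 0,0,0,-45,0, 0,0,0,-30,0, 0,0,0,-8,0, 0,0,0,0,0]';python3 -m jog '[0,0,0,-3,0, 0,0,0,0,0]'; python3 -c "
from rig import arm
import cv2
f=arm.grab_frame('scene');cv2.imwrite('pics/p.png',cv2.resize(f[130:340,130:410],(800,600)))"
```

```text
clock: 10.18
ee_pos: [0.5497, -0.0445, 0.1589]
eef_rot: [-0.605, 0.796, -0.0, 0.0]
wrist_force: [0.9, -0.2, 0.2]
gripper_width: -0.0002
gripper_force: 0.0
clock: 10.42
ee_pos: [0.5502, -0.0446, 0.1567]
eef_rot: [-0.605, 0.796, -0.001, 0.001]
wrist_force: [-0.0, 0.1, -1.0]
gripper_width: 0.0002
gripper_force: 0.0
```

View pics/p.png

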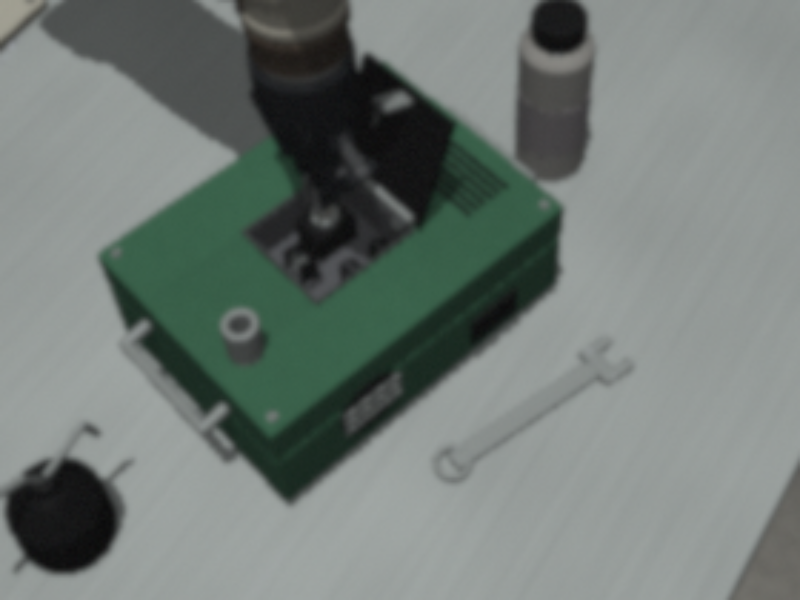

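The fingertips stand just over the white cap (about 322,215), clear of the open hatch. Pressing down now.

```bash
python3 -m jog '[0,0,0,-3,0, 0,0,0,-2,0, 0,0,0,0,0]';python3 -m jog '[0,0,0,-1.5,0, 0,0,0,0,0]';python3 -m jog '[0,0,0,-1.5,0, 0,0,0,0,0]';python3 -m jog '[0,0,0,-1.5,0, 0,0,0,0,0]'
```

```text
clock: 10.85
ee_pos: [0.5495, -0.0445, 0.1506]
eef_rot: [-0.605, 0.796, 0.0, 0.0]
wrist_force: [0.0, -0.2, 1.6]
gripper_width: 0.0001
gripper_force: 0.4
clock: 11.1
ee_pos: [0.5496, -0.0445, 0.1493]
eef_rot: [-0.605, 0.796, -0.0, 0.0]
wrist_force: [0.1, 0.5, 3.0]
gripper_width: -0.0001
gripper_force: 1.3
clock: 11.35
ee_pos: [0.5493, -0.0445, 0.1472]
eef_rot: [-0.605, 0.796, 0.0, -0.0]
wrist_force: [-0.7, 0.7, 0.1]
gripper_width: -0.0002
gripper_force: 0.0
clock: 11.6
ee_pos: [0.5495, -0.0445, 0.1459]
eef_rot: [-0.605, 0.796, 0.0, -0.0]
wrist_force: [-0.4, 0.5, 0.3]
gripper_width: -0.0004
gripper_force: 0.6
```

```bash
python3 -m jog '[0,0,0,-1,0, 0,0,0,0,0]';python3 -m jog '[0,0,0,-0.7,0, 0,0,0,0,0]'
```

```text
clock: 11.85
ee_pos: [0.5494, -0.0445, 0.1451]
eef_rot: [-0.605, 0.796, 0.0, -0.0]
wrist_force: [-0.0, -0.1, 1.4]
gripper_width: 0.0001
gripper_force: 0.6
clock: 12.1
ee_pos: [0.5495, -0.0445, 0.145]
eef_rot: [-0.605, 0.796, -0.0, 0.0]
wrist_force: [-1.6, 0.5, 4.5]
gripper_width: 0.0001
gripper_force: 2.5
```

The button is at its stop (0.145, force rising). I'll lift straight up and check.

```bash
python3 -m jog '[0,0,0,10,0, 0,0,0,40,0, 0,0,0,50,0, 0,0,0,50,0, 0,0,0,40,0, 0,-30,-45,0,0, 0,-30,-45,0,0, 0,0,0,0,0]'
python3 - <<'E'
from rig import arm
import cv2,numpy as np
a=arm.grab_frame("scene")
for t in("hatch_pad","hatch_hinge","reset_top","socket"):
    print(t,[(np.round(d["location"],4).tolist(),round(d["conf"],2)) for d in arm.place_of("scene",t)[:2]])
cv2.imwrite("pics/e.png",cv2.resize(a[130:340,130:410],(800,600)))
E
```

```text
clock: 13.1
ee_pos: [0.4879, -0.1369, 0.3353]
eef_rot: [-0.603, 0.798, -0.0, 0.0]
wrist_force: [0.3, 0.2, -0.4]
gripper_width: -0.0002
gripper_force: 0.0
hatch_pad [([0.5874, 0.0257, 0.2034], 0.55)]
hatch_hinge [([0.5823, -0.0142, 0.1308], 0.77)]
reset_top [([0.5516, -0.0428, 0.1252], 0.47)]
socket [([0.5719, -0.1807, 0.1305], 0.75)]
```

View pics/e.png

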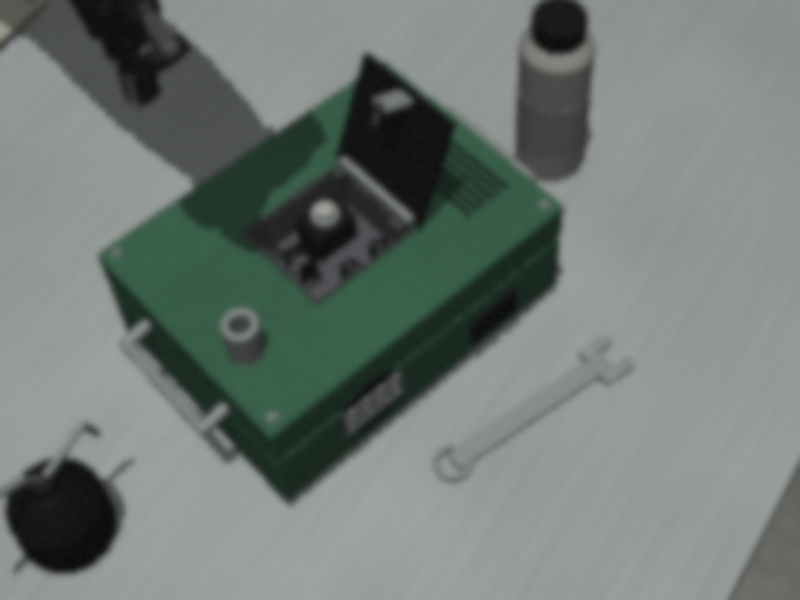

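The hatch still stands open, the cap (325,212) now measures 0.125 high against 0.129 before, and the socket has not moved.

```bash
python3 -c "
from rig import arm
print(arm.close_job())"
```

```text
the job is handed in; nothing more can be done
None
```

Job handed in at about 13 s: the hatch opened after one gentle press and still stands open, the reset button went past its catch to its stop and measures in, and nothing else was moved.

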